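Rack the hot-air nozzles by size

ROBOT

A 7-joint arm with a two-finger parallel gripper is mounted at the origin on the work surface. World frame = base frame: x ahead of the robot, y to its left, z up, the work surface at z = 0. Lengths are in m, angles in rad, forces in N, time in s.
With the tool pointing down it reaches from about 0.4 to 0.875 m from the base axis. Payload 19.3 kg.
Tool frame: the origin (TCP) lies at the very end of the fingers, on their centre line; the grasp point (between the pads) lies 19 mm behind it; z points along the fingers, y is the line along which they close (so a half turn about z gives the same grasp; the last joint's range is limited). The gripper opens to 85 mm and grips with 20 to 120 N. Pads are 22 mm wide; open, the fingers measure 114 mm over their backs; the gripper's body (76 mm by 85 mm) begins 54 mm behind the grasp point. The pads swing forward as they close: fully open they stand 13 mm farther back than shut.
Start: joints at [1.031, 0.521, -0.036, 1.599, 0.021, 1.021, -0.113], TCP at [0.283, -0.557, 0.231] pointing down, gripper open.
Joint ranges: [-2.91, 2.91], [-0.3, 2.13], [-1.5, 1.42], [0.17, 2.43], [-1.26, 4.41], [0.16, 1.93], [-2.52, 2.52]. Speed limits (rad/s): [1.89, 1.89, 2.39, 2.39, 3.01, 3.01, 3.01].

INTERFACE

Orientations are given as [roll, pitch, yaw] about the fixed x, y, z axes, in that order (R = Rz(yaw) Ry(pitch) Rx(roll)).
In Python, from workcell import bot gives the robot as it stands.
- The arm moves only by the tool jog_arm, never from a script. Its argument "motion" is a list of rows, each a list of 5 numbers: the shift along the tool's x, y, z scaled (see below), then the turn about the tool's z scaled (see below), then the opening, from 0 (shut) to 1 (fully open). A call has 1 to 12 rows; each row shifts and turns the commanded pose from where the row before left it, along the tool's axes as they then stand; what a row does not reach is not made up. The controller multiplies each number of a shift by 30 mm and each number of a turn by 0.08 rad. A row lasts 1/10 s, in which the tool goes at most 50 mm and 8.59 degrees, less where a joint would pass 70% of its speed; a pose out of reach is approached as far as the arm can. A call with a number of a shift or a turn outside -1 to 1 is refused whole. A call with a gripper value outside its range is refused whole. The fingers move at their own pace and stop on an object; "newtons" is the grip in N (left out, the last holds). Time passes only in rows, so rows that do not move let the fingers close. It gives the time, the measured TCP pose, the force, the opening and the grip force at its end, in the units of the state.
- bot.observe(): the state, without advancing time (a new reading comes with each control period).
- bot.grab_frame(name): name is "scene" or "side" or "wrist"; returns a dict with "pixels" (384x512x3 uint8, red, green, blue), "fovy" (degrees; the focal length in pixels is half the picture's height over the tangent of half this angle, whatever the lens; pixels are square), "cx", "cy" (the principal point, pixels), "k1" (the pictures are not rectified: a ray, as slopes to the right and down, at radius r is drawn at 1 + k1 r^2 times it, then the intrinsics apply), "rvec" (rotation vector, rad) and "tvec" (3), from world to camera coordinates, as OpenCV has them; the wrist camera has in their place "mount" (4x4, takes a point from camera to tool coordinates, whose origin is the TCP and whose axes are the flange's). Camera axes: x right, y down, z forward; pixel columns grow to the right and rows downward; lengths in m; the calibration is good to about 2 mm. A picture is of the moment at which its call begins: read the wrist's pose just before it. There is no depth.
- bot.job_done(): hands the job in; it is judged then, once.
The state is a dict: "clock": time; "qpos": joint angles; "qd": joint speeds; "joint_efforts": joint torques, N m; "position": TCP position; "tool_rot": TCP orientation; "force": force on the tool from outside, world axes, zero at the start; "moment": the same for the moment, N m; "grip_width": finger opening in m; "finger_force": force on a finger pad.
Only numpy, scipy, OpenCV 4.12 (cv2) and the standard library are available. Lean on these libraries where they do the work, as an engineer would, in place of code of your own. Each camera call takes 0.05 s, during which the arm holds its last target. There are 200 camera calls.

TASK

Put the four steel hot-air nozzles away on the black rack: stand each one upright, snout up, on the middle of its own mark, in order of height, with the shortest next to the red end stop and the tallest next to the white one. Leave the phone, the flux jar and the solder reel where they are.

Things in the scene. Friction and masses are not known exactly. Their poses are not given: they have to be found in the camera images.
- nozzle_s_center (a point): the shortest hot-air nozzle: a bare steel part, at the start standing upright (snout up) on the blue mat, 36 mm tall over all; the lower 22 mm is a straight round sleeve 32 mm in diameter (grasp here, any yaw), above it a cone narrows to a snout 8 mm in diameter with a dark bore. This point is on its axis, half-way up (18 mm above its foot); z points up out of the snout. 40 g or so
- nozzle_m_center (a point): the second shortest hot-air nozzle: a bare steel part, at the start standing upright (snout up) on the blue mat, 47 mm tall over all; the lower 29 mm is a straight round sleeve 32 mm in diameter (grasp here, any yaw), above it a cone narrows to a snout 12 mm in diameter with a dark bore. This point is on its axis, half-way up (23.5 mm above its foot); z points up out of the snout. 49 g or so
- nozzle_l_center (a point): the second tallest hot-air nozzle: a bare steel part, at the start standing upright (snout up) on the blue mat, 58 mm tall over all; the lower 36 mm is a straight round sleeve 32 mm in diameter (grasp here, any yaw), above it a cone narrows to a snout 18 mm in diameter with a dark bore. This point is on its axis, half-way up (29 mm above its foot); z points up out of the snout. 58 g or so
- nozzle_xl_center (a point): the tallest hot-air nozzle: a bare steel part, at the start standing upright (snout up) on the blue mat, 69 mm tall over all; the lower 43 mm is a straight round sleeve 32 mm in diameter (grasp here, any yaw), above it a cone narrows to a snout 25 mm in diameter with a dark bore. This point is on its axis, half-way up (34.5 mm above its foot); z points up out of the snout. 66 g or so
- rack: low black bar fixed on the blue mat, 330 mm long (its y), 62 mm wide (its x), its flat top 12 mm above its origin; origin at the centre of its underside, on the mat. On top is a row of four flat grey discs ringed in yellow (46 mm across, no recess), the marks, centred at x = 0 and y = -99, -33, +33 and +99 mm in this frame. The bar's place and yaw vary. The mat's top lies 4 mm above the table (world z = 4 mm)
- stop_red: red end stop, a 56 x 16 x 16 mm block fixed on top of the rack at one of its two ends (rack y = -153 or +153 mm; it varies which), origin at the centre of its underside; it shows the end for the shortest nozzle
- stop_white: white end stop, same size, fixed on top of the rack at the other end, origin at the centre of its underside; it shows the end for the tallest nozzle
- phone: bystander: loose phone lying on the mat beyond the rack, black screen up, 74 x 152 x 9 mm, origin at the centre of its underside
- flux_jar_center (a point): bystander: loose amber jar with a yellow cap standing to the left of the rack, 48 mm in diameter, 45 mm tall; this point is half-way up its axis
- solder_reel_center (a point): bystander: loose reel of solder with white flanges standing on its side flange to the right of the rack, 60 mm in diameter, 46 mm tall; this point is half-way up its axis
Not all that is in view belongs to the job. What is shaped like the part that bears nozzle_l_center but green or purple is not meant. What is shaped like the part that bears nozzle_m_center but pink or purple is not meant.

How it is judged:
By the outcome, as a careful person would: the job done as asked, in the order asked, and still so for the second after the job is handed in, with the robot touching nothing.
It also fails if it takes over 112 s, if anything falls off the work surface, if the arm or the gripper's body presses on something with over 40 N, if the wrist force passes 120 N, or if a joint passes its speed limit or range.

## Working session

There is one attempt and no reset: what is moved stays moved. The work goes in short steps, Python scripts to look and compute and a tool call to move; the robot and the scene stay as the last step left them, time stands still between calls to the robot, and variables do not carry over. Pictures are saved under pics/ and viewed, at most 14 in all, crops included, and the job is handed in when it is done.

Besides the shell and the picture viewer there is one more tool, called after ">>>" as name(argument=value, ...) on one line, values as JSON. jog_arm: Moves the arm, as the interface text tells. Shifts and turns lie within -1 to 1; 1 stands for 30 mm of shift or 0.08 rad of turn. Its arguments: {"type":"object","properties":{"motion":{"type":"array","items":{"type":"array","items":{"type":"number"}}},"newtons":{"type":"number"}},"required":["motion"]}

```bash
ls; mkdir -p pics
cat > h.py <<'E'
import numpy as np, cv2
from workcell import bot
def K(f):
    F=f["pixels"].shape[0]/2/np.tan(np.radians(f["fovy"])/2)
    return np.array([[F,0,f["cx"]],[0,F,f["cy"]],[0,0,1.]]), np.array([f["k1"],0,0,0.])
E
python3 - <<'E'
from h import *
import pickle
s=bot.observe();print(s)
for n in("scene","side","wrist"):
    f=bot.grab_frame(n);pickle.dump((s,f),open(n+'.pkl','wb'))
    print(n,{k:v for k,v in f.items() if k!='pixels'})
    cv2.imwrite(f'pics/{n}0.png',f["pixels"][:,:,::-1])
E
```

```text
pics
{'clock': 0.0, 'qpos': array([ 1.03079784,  0.52199539, -0.03632902,  1.59999514,  0.02117798,
        1.02108845, -0.11280583]), 'qd': array([-0.00205674, -0.00191805,  0.00110609,  0.00059212, -0.00135544,
       -0.00137098,  0.00071503]), 'joint_efforts': array([-6.64295676e-04, -9.27073002e+01,  1.97978497e+00, -3.69931519e+01,
        1.79346028e-02,  8.19910958e-03, -4.49823210e-05]), 'position': array([ 0.28276669, -0.55700698,  0.23074192]), 'tool_rot': array([-3.14049191e+00,  5.86492644e-05,  4.69772373e-01]), 'force': array([-0.40181351,  0.01069152, -0.27261512]), 'moment': array([-0.0308917 ,  0.00030904,  0.02651067]), 'finger_force': 0.0, 'grip_width': 0.08554041605310445}
scene {'fovy': 52.622363949746344, 'cx': 252.69573096916292, 'cy': 190.37707677742293, 'k1': 0.03442478535212305, 'rvec': array([ 1.94396121,  1.46360442, -0.60846722]), 'tvec': array([-0.1279073 , -0.31493103,  1.36770574])}
side {'fovy': 54.46477580784466, 'cx': 257.645282523605, 'cy': 189.19971129736592, 'k1': -0.07738497713587306, 'rvec': array([ 0.04259684, -2.79413816,  1.35974237]), 'tvec': array([0.51801324, 0.06320665, 1.0567499 ])}
wrist {'fovy': 71.20007462893842, 'cx': 253.41766502630085, 'cy': 192.26956265778168, 'k1': -0.06041618179572025, 'mount': array([[-6.53357568e-04, -9.65751736e-01, -2.59467063e-01,
         6.39509934e-02],
       [ 9.99999770e-01, -5.83679372e-04, -3.45585485e-04,
         6.26543775e-04],
       [ 1.82304210e-04, -2.59467229e-01,  9.65751895e-01,
        -1.42704951e-01],
       [ 0.00000000e+00,  0.00000000e+00,  0.00000000e+00,
         1.00000000e+00]])}
```

View pics/scene0.png

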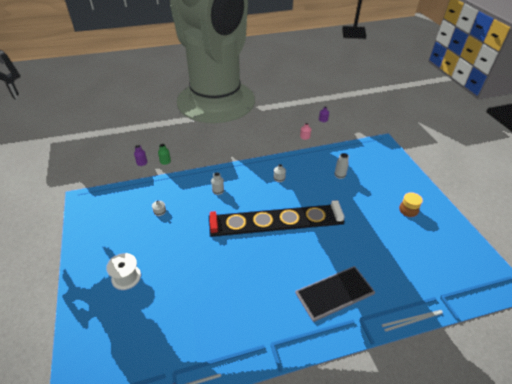

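View pics/side0.png

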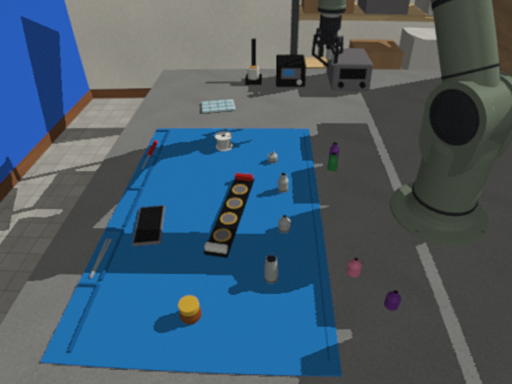

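The scene view shows four steel nozzles on the mat: S at (159,208), L at (217,183), M at (279,173) and XL at (342,165). The coloured look-alikes at (140,155), (164,154), (306,131) and (324,115) are off the mat. The red stop is at the left end (213,223) and the white stop at the right (337,211). In the side view the steel nozzles are at (273,157), (283,183), (284,224) and (271,268). Next I'll triangulate these and make a crop to confirm.

```bash
cat >> h.py <<'E'
def ray(f,uv):
    k,d=K(f); 
    p=cv2.undistortPoints(np.array([[uv]],float),k,d)[0,0] if False else None
    x=(np.array(uv)-[f["cx"],f["cy"]])/k[0,0]; u=x.copy()
    for _ in range(20): u=x/(1+f["k1"]*(u@u))
    return np.array([u[0],u[1],1.])
def world(f,uv,T=None):
    "origin, dir"
    r=ray(f,uv)
    if T is None:
        R=cv2.Rodrigues(f["rvec"])[0]; return -R.T@f["tvec"],R.T@r
    return T[:3,3],T[:3,:3]@r
def onz(f,uv,z,T=None):
    o,d=world(f,uv,T); return o+d*(z-o[2])/d[2]
def tri(a,b):
    A=np.zeros((3,3));B=np.zeros(3);
    for o,d in(a,b):
        d=d/np.linalg.norm(d);P=np.eye(3)-np.outer(d,d);A+=P;B+=P@o
    p=np.linalg.solve(A,B); r=[np.linalg.norm(np.cross(p-o,d/np.linalg.norm(d))) for o,d in(a,b)]
    return p,r
def wristT(s,f):
    from scipy.spatial.transform import Rotation as Ro
    T=np.eye(4);T[:3,:3]=Ro.from_euler('xyz',s["tool_rot"]).as_matrix();T[:3,3]=s["position"]
    return T@f["mount"]
E
python3 - <<'E'
from h import *
import pickle
S=pickle.load(open('scene.pkl','rb'))[1];D=pickle.load(open('side.pkl','rb'))[1]
def blobs(f,seeds):
    p=f["pixels"];h=cv2.cvtColor(p,cv2.COLOR_RGB2HSV)
    m=((h[...,1]<110)).astype(np.uint8)
    n,l,st,c=cv2.connectedComponentsWithStats(m)
    o=[]
    for x,y in seeds:
        w=l[y-6:y+7,x-6:x+7];w=w[w>0];i=np.bincount(w).argmax();o.append((c[i],st[i]))
    return o
a=blobs(S,[(159,208),(279,173),(217,183),(342,165)]);b=blobs(D,[(273,157),(284,224),(283,183),(271,268)])
for n,x,y in zip("S M L XL".split(),a,b):
    p,r=tri(world(S,x[0]),world(D,y[0]))
    print(n,p.round(4),np.round(r,4),x[1],y[1])
    # foot: bottom-centre pixels
# discs via yellow ring
for nm,f in(("scene",S),("side",D)):
    h=cv2.cvtColor(f["pixels"],cv2.COLOR_RGB2HSV)
    m=((h[...,0]>12)&(h[...,0]<35)&(h[...,1]>90)&(h[...,2]>90)).astype(np.uint8)
    x0,y0,x1,y1=(205,195,350,240) if nm=="scene" else (200,170,260,260)
    m2=np.zeros_like(m);m2[y0:y1,x0:x1]=m[y0:y1,x0:x1]
    for c in cv2.findContours(cv2.dilate(m2,np.ones((2,2))),cv2.RETR_EXTERNAL,cv2.CHAIN_APPROX_NONE)[0]:
        if len(c)>15:
            e=cv2.fitEllipse(c); print(nm,np.round(e[0],1),np.round(e[1],1),onz(f,np.array(e[0])-.25,.016).round(4))
crop=[cv2.resize(S["pixels"][y-20:y+20,x-20:x+20],(300,300),interpolation=2) for x,y in[(159,208),(279,173),(217,183),(342,165)]]
cv2.imwrite('pics/crop0.png',np.vstack([np.hstack(crop[:2]),np.hstack(crop[2:])])[:,:,::-1])
E
```

```text
S [ 0.4782 -0.2517  0.0152] [0.0009 0.0009] [152 201  14  15 168] [268 152  10  11  89]
M [0.4428 0.0811 0.0196] [0.0011 0.0011] [273 165  13  17 177] [278 216  13  17 172]
L [ 0.4445 -0.0929  0.0262] [0.0014 0.0014] [211 173  13  22 223] [278 174  11  19 164]
XL [0.4772 0.2487 0.0343] [0.0009 0.0009] [335 154  14  25 262] [264 255  14  29 344]
scene [236.1 222. ] [16.7 21.1] [ 0.5764 -0.0769  0.016 ]
scene [263.  219.7] [16.3 20.9] [ 0.5872 -0.0116  0.016 ]
scene [289.5 217.1] [16.2 21.1] [0.5972 0.0537 0.016 ]
scene [315.6 214.8] [14.5 19.9] [0.6075 0.1187 0.016 ]
side [227.1 235.5] [5.9 9.1] [0.594 0.123 0.016]
side [215.7 234.9] [3.5 8. ] [0.6244 0.1216 0.016 ]
side [228.7 218.2] [12.4 18. ] [0.5965 0.056  0.016 ]
side [234.6 203.3] [11.4 17.6] [ 0.586  -0.0078  0.016 ]
side [240.  189.2] [10.6 16.7] [ 0.5755 -0.0741  0.016 ]
```

View pics/crop0.png

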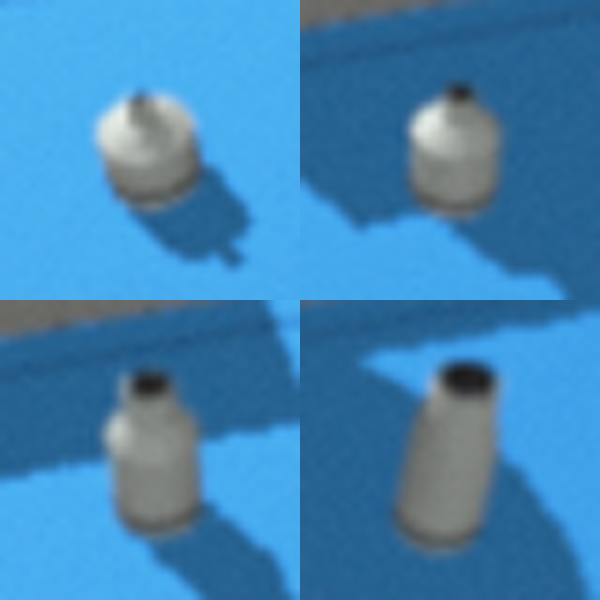

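The crop confirms all four are steel, with snout widths S < M < L < XL (top row S, M; bottom row L, XL), and the triangulated heights agree. The marks' spacing comes out at 66 mm as specified, giving a rack yaw of about -0.158. I'll use a tool yaw of about 1.413 so the fingers close across the rack. First move: turn, then go above S.

>>> jog_arm(motion=[[0,0,0,-0.98,1],[0,0,0,-0.98,1],[0,0,0,-0.98,1],[0,0,0,-0.98,1],[0,0,0,-0.98,1],[0,0,0,-0.98,1],[0,0,0,-0.98,1],[0,0,0,-0.98,1],[0,0,0,-0.98,1],[0,0,0,-0.98,1],[0,0,0,-0.98,1],[0,0,0,-0.98,1]])

```text
clock: 1.35
position: [0.2828, -0.5572, 0.231]
tool_rot: [-3.141, -0.0, 1.414]
force: [0.0, -0.1, -0.2]
grip_width: 0.0854
finger_force: 0.0
```

>>> jog_arm(motion=[[0.92,0.4,0.22,0,1],[0.92,0.4,0.22,0,1],[0.92,0.4,0.22,0,1],[0.92,0.4,0.22,0,1],[0.92,0.4,0.22,0,1],[0.92,0.4,0.22,0,1],[0.92,0.4,0.22,0,1],[0.92,0.4,0.22,0,1],[0.92,0.4,0.22,0,1],[0.92,0.4,0.22,0,1],[0.92,0.4,0.22,0,1],[0.92,0.4,0.22,0,1]])

```text
clock: 2.55
position: [0.4783, -0.2522, 0.1517]
tool_rot: [-3.141, -0.0, 1.41]
force: [0.5, 0.8, 0.5]
grip_width: 0.0851
finger_force: 0.0
```

>>> jog_arm(motion=[[0,0,0,0,1],[0,0,0,0,1]])

```text
clock: 2.75
position: [0.478, -0.2529, 0.1519]
tool_rot: [-3.141, -0.0, 1.412]
force: [-1.0, -0.4, 0.6]
grip_width: 0.0856
finger_force: 0.0
```

```bash
cat >> h.py <<'E'
def snap(name):
    s=bot.observe();f=bot.grab_frame("wrist")
    cv2.imwrite(f'pics/{name}.png',f["pixels"][:,:,::-1])
    print("pos",s["position"].round(4),"rot",s["tool_rot"].round(3),"t",round(s["clock"],2),"w",round(s["grip_width"],4))
    return s,f,wristT(s,f)
def steel(f,T,zc,near=None,amin=300):
    "low-saturation blobs, centroid cast on plane zc"
    h=cv2.cvtColor(f["pixels"],cv2.COLOR_RGB2HSV)
    m=cv2.morphologyEx((h[...,1]<100).astype(np.uint8),cv2.MORPH_OPEN,np.ones((3,3)))
    n,l,st,c=cv2.connectedComponentsWithStats(m)
    return [(c[i].round(1),st[i],onz(f,c[i],zc,T).round(4)) for i in range(1,n) if st[i,4]>amin]
def step(s,tgt,yaw=None):
    y=s["tool_rot"][2] if yaw is None else yaw
    d=np.array(tgt)-s["position"]; c,n=np.cos(y),np.sin(y)
    return np.array([c*d[0]+n*d[1],n*d[0]-c*d[1],-d[2]])/.03
E
python3 - <<'E'
from h import *
s,f,T=snap("w1")
for b in steel(f,T,.019): print(b)
E
```

```text
pos [ 0.478  -0.2529  0.1519] rot [-3.141 -0.     1.412] t 2.75 w 0.0856
(array([179.7, 262. ]), array([    0,     0,   512,   384, 80916], dtype=int32), array([ 0.378 , -0.3313,  0.019 ]))
(array([190.6,  21.4]), array([ 170,    0,   42,   47, 1524], dtype=int32), array([ 0.4437, -0.0903,  0.019 ]))
(array([324.6,  25.5]), array([ 294,    0,   67,   61, 2251], dtype=int32), array([ 0.5667, -0.1136,  0.019 ]))
(array([254.4, 181.8]), array([240, 166,  30,  33, 797], dtype=int32), array([ 0.4781, -0.2514,  0.019 ]))
(array([425.7, 239.6]), array([ 388,  207,   76,   67, 3607], dtype=int32), array([ 0.6619, -0.3495,  0.019 ]))
```

View pics/w1.png

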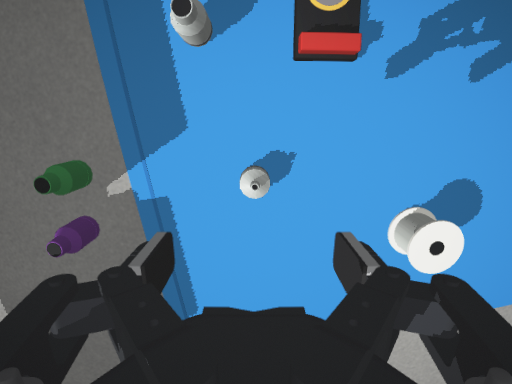

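S sits at pixel (254,182), which casts to (0.478, -0.2514), about 1.5 mm from where the TCP is now. The reel is at (425,240), the red stop at (330,42) and L at (190,21); all are clear. Descending to grasp.

>>> jog_arm(motion=[[0.05,0,0.97,0,1],[0,0,0.97,0,1],[0,0,0.97,0,1],[0,0,0.97,0,1],[0,0,0.5,0,1],[0,0,0.3,0,1],[0,0,0.18,0,1],[0,0,0,0,1]])

```text
clock: 3.6
position: [0.4783, -0.2521, 0.0065]
tool_rot: [3.141, 0.0, 1.41]
force: [-0.2, 0.6, 1.0]
grip_width: 0.0855
finger_force: 0.0
```

>>> jog_arm(motion=[[0,0,0,0,0.1],[0,0,0,0,0.1],[0,0,0,0,0.1],[0,0,0,0,0.1],[0,0,0,0,0.1],[0,0,0,0,0.1],[0,0,0,0,0.1],[0,0,0,0,0.1]], newtons=40)

```text
clock: 4.4
position: [0.4783, -0.252, 0.0069]
tool_rot: [3.141, 0.0, 1.411]
force: [-2.1, 1.2, 10.7]
grip_width: 0.0297
finger_force: 38.8
```

>>> jog_arm(motion=[[0,0,-0.2,0,0.1],[0,0,-0.4,0,0.1],[0,0,-0.4,0,0.1],[0,0,0,0,0.1],[0,0,0,0,0.1]])

```text
clock: 4.9
position: [0.4784, -0.2521, 0.0368]
tool_rot: [3.141, 0.0, 1.41]
force: [0.4, -1.1, -0.7]
grip_width: 0.0297
finger_force: 39.7
```

Run:
```python
from h import *
s,f,T=snap("w2");print(s["finger_force"],s["force"])
g=bot.grab_frame("side")["pixels"];c=bot.grab_frame("scene")["pixels"]
r=lambda i:cv2.resize(i,(390,390),interpolation=2)
cv2.imwrite('pics/w2b.png',np.hstack([r(g[115:190,235:310]),r(f["pixels"][160:360,160:360])])[:,:,::-1])
```

```text
pos [ 0.4784 -0.2521  0.0368] rot [3.141 0.    1.41 ] t 4.9 w 0.0297
39.724439762940165 [ 0.3877871  -1.11213151 -0.73034755]
```

View pics/w2b.png

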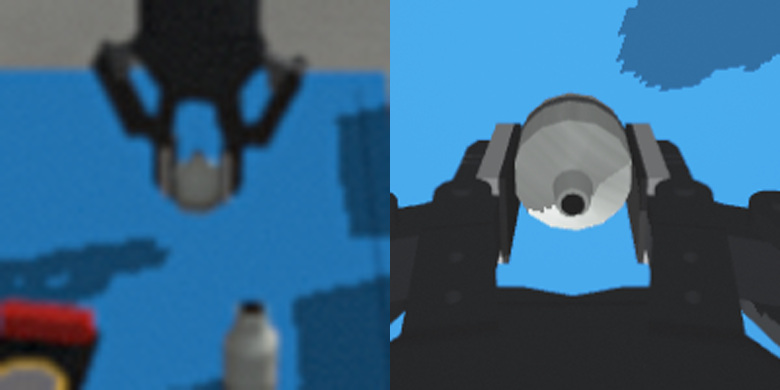

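Run:
```python
from h import *
s=bot.observe();f=bot.grab_frame("wrist");T=wristT(s,f)
for z in(.066,.070): print(onz(f,(253.3,264.6),z,T).round(4))
for z in(.030,.034): print(onz(f,(253.9,208.7),z,T).round(4))
yw=1.412
for n,t in(("S",(.576,-.0755)),("M",(.5866,-.0097)),("L",(.5968,.0549)),("XL",(.607,.12))): print(n,step(s,(*t,.1),yw).round(2))
```

```text
[ 0.4769 -0.2531  0.066 ]
[ 0.4772 -0.2508  0.07  ]
[ 0.4796 -0.2377  0.03  ]
[ 0.4799 -0.2363  0.034 ]
S [ 6.32  2.3  -2.13]
M [ 8.54  2.3  -2.13]
L [10.72  2.3  -2.13]
XL [12.92  2.29 -2.13]
```

S is held upright and centred to about 1 mm: the bore casts to (0.477, -0.251) and the foot centre to (0.479, -0.252). Moving over the S mark next to the red stop.

>>> jog_arm(motion=[[0,0,-1,0,0.1],[0.3,0.1,-0.8,0,0.1],[0.9,0.3,-0.33,0,0.1],[0.9,0.3,0,0,0.1],[0.9,0.35,0,0,0.1],[0.9,0.35,0,0,0.1],[0.9,0.35,0,0,0.1],[0.9,0.35,0,0,0.1],[0.5,0.15,0,0,0.1],[0.12,0.05,0,0,0.1],[0,0,0,0,0.1],[0,0,0,0,0.1]])

```text
clock: 6.3
position: [0.5759, -0.0772, 0.1]
tool_rot: [-3.141, 0.001, 1.409]
force: [-0.5, 0.2, -0.5]
grip_width: 0.0302
finger_force: 39.8
```

```bash
cat >> h.py <<'E'
def rings(f,T,z=.016,vmax=384):
    h=cv2.cvtColor(f["pixels"],cv2.COLOR_RGB2HSV)
    m=((h[...,0]>12)&(h[...,0]<35)&(h[...,1]>100)&(h[...,2]>80)).astype(np.uint8)
    m=cv2.morphologyEx(m,cv2.MORPH_CLOSE,np.ones((3,3)))
    out=[]
    for c in cv2.findContours(m,cv2.RETR_EXTERNAL,cv2.CHAIN_APPROX_NONE)[0]:
        if len(c)>60:
            P=np.array([onz(f,q,z,T)[:2] for q in c[:,0]])
            A=np.c_[2*P,np.ones(len(P))];a=np.linalg.lstsq(A,(P**2).sum(1),rcond=None)[0]
            out.append((c[:,0].mean(0).round(),cv2.boundingRect(c),a[:2].round(4),"r",round(float(np.sqrt(a[2]+a[:2]@a[:2])),4)))
    return out
E
python3 - <<'E'
from h import *
s,f,T=snap("w3")
for r in rings(f,T): print(r)
E
```

```text
pos [ 0.5759 -0.0772  0.1   ] rot [-3.141e+00  1.000e-03  1.409e+00] t 6.3 w 0.0302
(array([255., 189.]), (228, 170, 54, 45), array([ 0.576, -0.077]), 'r', 0.0214)
(array([255., 117.]), (226, 88, 58, 59), array([ 0.5865, -0.0119]), 'r', 0.0231)
(array([254.,  29.]), (224, 0, 61, 63), array([0.5968, 0.0531]), 'r', 0.023)
```

View pics/w3.png

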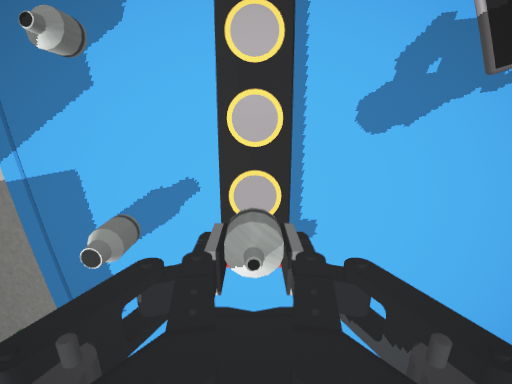

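The view shows three marks. M at (255,117) casts to (0.5865, -0.0119) with r = 23.1 mm, and L at (254,29) casts to (0.5968, 0.0531). That puts the S mark at (0.5761, -0.0770), directly under the held nozzle, so I'll lower it.

>>> jog_arm(motion=[[0,0,0.7,0,0.1],[0,0,0.8,0,0.1],[0,0,0.6,0,0.1],[0,0,0.3,0,0.1],[0,0,0.2,0,0.1],[0,0,0.1,0,0.1],[0,0,0,0,0.1],[0,0,0,0,0.1]])

```text
clock: 7.15
position: [0.5769, -0.0758, 0.0198]
tool_rot: [3.141, -0.0, 1.41]
force: [-0.0, -1.3, -0.4]
grip_width: 0.0302
finger_force: 39.8
```

>>> jog_arm(motion=[[-0.04,-0.02,0.03,0,0.1],[0,0,0.02,0,0.1],[0,0,0,0,0.1]])

```text
clock: 7.45
position: [0.5763, -0.0766, 0.0189]
tool_rot: [3.14, -0.0, 1.411]
force: [-4.0, 1.7, 16.7]
grip_width: 0.0296
finger_force: 41.4
```

>>> jog_arm(motion=[[0,0,-0.02,0,0.4],[0,0,0,0,0.5],[0,0,0,0,0.7],[0,0,0,0,1],[0,0,0,0,1],[0,0,-0.4,0,1],[0,0,-1,0,1],[0,0,-1,0,1],[0,0,-1,0,1],[0,0,-1,0,1],[0,0,0,0,1],[0,0,0,0,1]])

```text
clock: 8.65
position: [0.576, -0.0769, 0.1513]
tool_rot: [3.14, 0.0, 1.41]
force: [-1.1, -0.8, -0.5]
grip_width: 0.0854
finger_force: 0.0
```

Run:
```python
from h import *
s,f,T=snap("w4")
for r in rings(f,T): print(r)
for b in steel(f,T,.035): print(b)
print([step(s,(x,y,.16),1.412).round(2) for x,y in((.4428,.0811),(.4445,-.0929),(.4772,.2487))])
```

```text
pos [ 0.576  -0.0769  0.1513] rot [3.14 0.   1.41] t 8.65 w 0.0854
(array([254., 183.]), (232, 161, 45, 44), array([ 0.5757, -0.0772]), 'r', 0.0231)
(array([254., 118.]), (231, 95, 47, 48), array([ 0.5864, -0.0119]), 'r', 0.0231)
(array([254.,  48.]), (230, 22, 49, 53), array([0.5969, 0.0532]), 'r', 0.0232)
(array([254. , 107.4]), array([ 222,    0,   65,  225, 8163], dtype=int32), array([ 0.5879, -0.0019,  0.035 ]))
(array([472. ,  36.2]), array([ 432,    0,   80,   82, 5219], dtype=int32), array([0.7969, 0.0325, 0.035 ]))
(array([91.1, 47.2]), array([  66,   27,   50,   41, 1488], dtype=int32), array([0.4507, 0.0761, 0.035 ]))
(array([254. ,  47.6]), array([ 235,   27,   39,   42, 1320], dtype=int32), array([0.5961, 0.049 , 0.035 ]))
(array([208.5, 307.7]), array([    0,    35,   512,   349, 58271], dtype=int32), array([ 0.5014, -0.2093,  0.035 ]))
(array([254.2, 118.5]), array([ 236,  100,   38,   38, 1149], dtype=int32), array([ 0.5864, -0.0118,  0.035 ]))
(array([253.9, 183.8]), array([ 237,  166,   35,   37, 1031], dtype=int32), array([ 0.5762, -0.0736,  0.035 ]))
(array([134.7, 219.9]), array([ 112,  200,   46,   41, 1241], dtype=int32), array([ 0.4474, -0.0917,  0.035 ]))
[array([ 4.5 , -5.22, -0.29]), array([-1.22, -4.24, -0.29]), array([10.2 , -4.97, -0.29])]
```

View pics/w4.png

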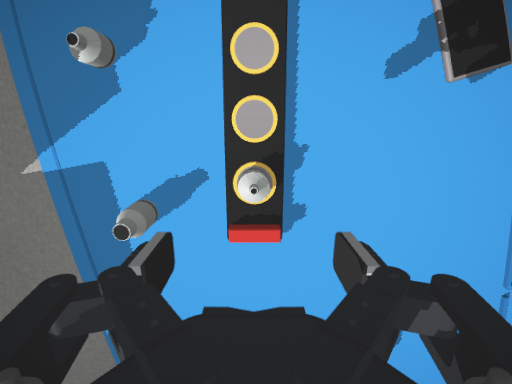

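S stands on its mark (nozzle at (254,185), ring centre at (254,183)). The free marks are at (254,118) and (254,48), L is at (135,220) and M at (91,47). Going above M.

>>> jog_arm(motion=[[0.4,-0.5,0,0,1],[0.8,-0.9,0,0,1],[0.8,-0.9,0,0,1],[0.8,-0.95,0,0,1],[0.8,-0.95,0,0,1],[0.6,-0.7,0,0,1],[0.3,-0.32,0,0,1],[0,0,0,0,1],[0,0,0,0,1]])

```text
clock: 9.6
position: [0.4431, 0.0809, 0.15]
tool_rot: [-3.141, 0.0, 1.41]
force: [0.4, -0.3, 0.2]
grip_width: 0.0853
finger_force: 0.0
```

```bash
cat >> h.py <<'E'
def bore(f,T,z,guess,w=28):
    "dark bore near the projection of guess, cast on its height z"
    Ti=np.linalg.inv(T);k,_=K(f);c=Ti[:3,:3]@np.array([*guess,z])+Ti[:3,3];u=c[:2]/c[2];u=u*(1+f["k1"]*(u@u))
    px=u*k[0,0]+[f["cx"],f["cy"]];x,y=px.astype(int)
    x0,y0=max(x-w,0),max(y-w,0)
    p=f["pixels"][y0:y+w,x0:x+w].max(2)
    m=(p<60).astype(np.uint8);n,l,st,cc=cv2.connectedComponentsWithStats(m)
    return px.round(),[((cc[i]+[x0,y0]).round(1),int(st[i,4]),onz(f,cc[i]+[x0,y0],z,T).round(4)) for i in range(1,n) if st[i,4]>8]
E
python3 - <<'E'
from h import *
s,f,T=snap("w5")
print(bore(f,T,.051,(.4428,.0811)))
for b in steel(f,T,.024): print(b)
E
```

```text
pos [0.4431 0.0809 0.15  ] rot [-3.141  0.     1.41 ] t 9.6 w 0.0853
(array([254., 191.]), [(array([255.3, 191.7]), 55, array([0.4439, 0.0805, 0.051 ]))])
(array([186.3, 238.5]), array([    0,     0,   512,   384, 97615], dtype=int32), array([0.3599, 0.0332, 0.024 ]))
(array([261.7,  10.9]), array([245,   0,  35,  26, 751], dtype=int32), array([0.4754, 0.2388, 0.024 ]))
(array([407.2, 122.6]), array([ 390,  104,   36,   38, 1063], dtype=int32), array([0.6029, 0.1193, 0.024 ]))
(array([255.3, 185.1]), array([240, 168,  32,  35, 876], dtype=int32), array([0.4439, 0.0804, 0.024 ]))
(array([399. , 185.6]), array([383, 169,  33,  34, 903], dtype=int32), array([0.5928, 0.0558, 0.024 ]))
(array([390.8, 241.6]), array([375, 227,  32,  30, 761], dtype=int32), array([ 0.5825, -0.0075,  0.024 ]))
```

M's bore at (255,192) and body at (255,185) both cast to (0.4439, 0.0804). That matches the triangulation within 1 mm, so I'll grasp it.

>>> jog_arm(motion=[[-0.01,0.03,0.9,0,1],[0,0,0.97,0,1],[0,0,0.97,0,1],[0,0,0.97,0,1],[0,0,0.5,0,1],[0,0,0.25,0,1],[0,0,0.1,0,1],[0,0,0,0,1]])

```text
clock: 10.45
position: [0.4439, 0.0808, 0.0106]
tool_rot: [3.141, -0.0, 1.41]
force: [-0.2, 0.7, 0.7]
grip_width: 0.0851
finger_force: 0.0
```

>>> jog_arm(motion=[[0,0,0,0,0.1],[0,0,0,0,0.1],[0,0,0,0,0.1],[0,0,0,0,0.1],[0,0,0,0,0.1],[0,0,0,0,0.1],[0,0,0,0,0.1],[0,0,0,0,0.1]], newtons=40)

```text
clock: 11.25
position: [0.4438, 0.0811, 0.011]
tool_rot: [3.141, -0.0, 1.41]
force: [-1.9, 0.2, 12.0]
grip_width: 0.0302
finger_force: 38.5
```

>>> jog_arm(motion=[[0,0,-0.3,0,0.1],[0,0,-0.7,0,0.1],[0,0,-1,0,0.1],[0,0,-1,0,0.1],[0,0,-0.6,0,0.1],[0,0,0,0,0.1],[0,0,0,0,0.1]])

```text
clock: 11.95
position: [0.4436, 0.0809, 0.1187]
tool_rot: [3.141, -0.0, 1.41]
force: [-0.2, -0.6, -0.7]
grip_width: 0.0297
finger_force: 39.9
```

Run:
```python
from h import *
s,f,T=snap("w6")
p=s["position"]
print(bore(f,T,p[2]+.041,p[:2]))
print(step(s,(.5865,-.0119,.119),1.412).round(2))
```

```text
pos [0.4436 0.0809 0.1187] rot [ 3.141 -0.     1.41 ] t 11.95 w 0.0297
(array([255., 275.]), [(array([253.1, 274.9]), 307, array([0.4426, 0.0809, 0.1597]))])
[-2.3   5.19 -0.01]
```

>>> jog_arm(motion=[[-0.2,0.5,0,0,0.1],[-0.4,0.9,0,0,0.1],[-0.4,0.9,0,0,0.1],[-0.4,0.9,0,0,0.1],[-0.4,0.9,0,0,0.1],[-0.3,0.7,0,0,0.1],[-0.2,0.39,0,0,0.1],[0,0,0,0,0.1],[0,0,0,0,0.1]])

```text
clock: 12.9
position: [0.5854, -0.0115, 0.1179]
tool_rot: [-3.14, -0.0, 1.411]
force: [-0.4, -0.4, -0.3]
grip_width: 0.03
finger_force: 39.9
```

>>> jog_arm(motion=[[0,0,0.7,0,0.1],[0,0,0.9,0,0.1],[0,0,0.8,0,0.1],[0,0,0.4,0,0.1],[0,0,0.2,0,0.1],[0,0,0.1,0,0.1],[0,0,0,0,0.1],[0,0,0,0,0.1]])

```text
clock: 13.7
position: [0.5867, -0.0119, 0.0263]
tool_rot: [3.14, -0.0, 1.411]
force: [-0.7, 0.3, -0.1]
grip_width: 0.0301
finger_force: 39.9
```

>>> jog_arm(motion=[[0,0,0.07,0,0.1],[0,0,0.03,0,0.1],[0,0,0,0,0.1]])

```text
clock: 14.0
position: [0.5865, -0.012, 0.0231]
tool_rot: [3.141, 0.0, 1.41]
force: [-2.2, 0.4, 8.6]
grip_width: 0.0303
finger_force: 40.7
```

>>> jog_arm(motion=[[0,0,-0.02,0,0.4],[0,0,0,0,0.5],[0,0,0,0,0.7],[0,0,0,0,1],[0,0,0,0,1],[0,0,-0.4,0,1],[0,0,-1,0,1],[0,0,-1,0,1],[0,0,-1,0,1],[0,0,-1,0,1],[0,0,0,0,1],[0,0,0,0,1]])

```text
clock: 15.2
position: [0.5864, -0.012, 0.1561]
tool_rot: [3.14, -0.0, 1.41]
force: [-0.4, 1.1, -0.3]
grip_width: 0.0851
finger_force: 0.0
```

Run:
```python
from h import *
s,f,T=snap("w7")
print(bore(f,T,.063,(.5865,-.0119)))
for r in rings(f,T): print(r)
print(step(s,(.4445,-.093,.155),1.412).round(2))
```

```text
pos [ 0.5864 -0.012   0.1561] rot [ 3.14 -0.    1.41] t 15.2 w 0.0851
(array([254., 193.]), [(array([254. , 199.1]), 1608, array([ 0.5853, -0.0176,  0.063 ])), (array([253.1, 193.6]), 62, array([ 0.5853, -0.0123,  0.063 ]))])
(array([255., 233.]), (234, 219, 41, 34), array([ 0.5757, -0.0773]), 'r', 0.0216)
(array([255., 176.]), (233, 160, 43, 39), array([ 0.5862, -0.0121]), 'r', 0.0216)
(array([254., 118.]), (231, 95, 47, 47), array([0.5968, 0.0534]), 'r', 0.023)
(array([254.,  49.]), (230, 24, 49, 51), array([0.6073, 0.1183]), 'r', 0.0231)
[-3.41 -4.24  0.04]
```

>>> jog_arm(motion=[[-0.3,-0.3,0,0,1],[-0.6,-0.8,0,0,1],[-0.7,-0.9,0,0,1],[-0.7,-0.9,0,0,1],[-0.6,-0.8,0,0,1],[-0.4,-0.4,0,0,1],[-0.1,-0.15,0,0,1],[0,0,0,0,1],[0,0,0,0,1]])

```text
clock: 16.15
position: [0.445, -0.0917, 0.155]
tool_rot: [3.141, -0.001, 1.411]
force: [-1.1, 0.9, 0.5]
grip_width: 0.0851
finger_force: 0.0
```

Run:
```python
from h import *
s,f,T=snap("w8")
b=bore(f,T,.062,(.4445,-.0929));print(b)
for q in steel(f,T,.029):print(q)
```

```text
pos [ 0.445  -0.0917  0.155 ] rot [ 3.141e+00 -1.000e-03  1.411e+00] t 16.15 w 0.0851
(array([254., 194.]), [(array([254.8, 194.6]), 178, array([ 0.4451, -0.0931,  0.062 ]))])
(array([167.8, 246.9]), array([    0,     0,   512,   384, 90060], dtype=int32), array([ 0.3391, -0.1462,  0.029 ]))
(array([376.1, 105.1]), array([ 339,    0,   78,  208, 9301], dtype=int32), array([ 0.5745, -0.0319,  0.029 ]))
(array([386.5,  14.8]), array([ 368,    0,   38,   34, 1086], dtype=int32), array([0.5901, 0.0473, 0.029 ]))
(array([254.8, 186. ]), array([240, 168,  31,  36, 912], dtype=int32), array([ 0.4452, -0.0931,  0.029 ]))
```

View pics/w8.png

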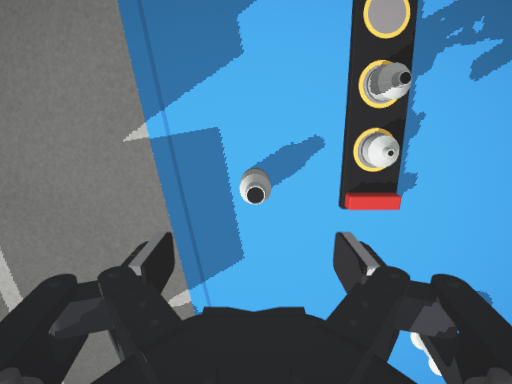

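S at (377,151) and M at (384,83) stand on their marks, with M about 1 mm off centre. L is at (255,190), casting to (0.4451, -0.0931), so I'll grasp it.

>>> jog_arm(motion=[[-0.02,0,0.9,0,1],[0,0,0.97,0,1],[0,0,0.97,0,1],[0,0,0.97,0,1],[0,0,0.6,0,1],[0,0,0.25,0,1],[0,0,0.1,0,1],[0,0,0,0,1]])

```text
clock: 17.0
position: [0.4444, -0.0926, 0.0125]
tool_rot: [3.141, -0.0, 1.411]
force: [-0.3, -0.1, -0.0]
grip_width: 0.0851
finger_force: 0.0
```

>>> jog_arm(motion=[[0,0,0,0,0.1],[0,0,0,0,0.1],[0,0,0,0,0.1],[0,0,0,0,0.1],[0,0,0,0,0.1],[0,0,0,0,0.1],[0,0,0,0,0.1],[0,0,0,0,0.1]], newtons=40)

```text
clock: 17.8
position: [0.4443, -0.093, 0.0128]
tool_rot: [3.141, 0.0, 1.41]
force: [-1.3, 0.1, 9.8]
grip_width: 0.0306
finger_force: 38.6
```

>>> jog_arm(motion=[[0,0,-0.3,0,0.1],[0,0,-0.7,0,0.1],[0,0,-1,0,0.1],[0,0,-1,0,0.1],[0,0,-0.6,0,0.1],[0,0,0,0,0.1],[0,0,0,0,0.1]])

```text
clock: 18.5
position: [0.4439, -0.093, 0.1205]
tool_rot: [3.141, 0.0, 1.41]
force: [-0.5, 0.7, -1.2]
grip_width: 0.0305
finger_force: 39.7
```

Run:
```python
from h import *
s,f,T=snap("w9")
p=s["position"]
print(bore(f,T,p[2]+.050,p[:2]))
print(step(s,(.5968,.0532,.13),1.412).round(2))
```

```text
pos [ 0.4439 -0.093   0.1205] rot [3.141 0.    1.41 ] t 18.5 w 0.0305
(array([255., 287.]), [(array([252.9, 286.1]), 970, array([ 0.443 , -0.0924,  0.1705])), (array([254.9, 311.8]), 279, array([ 0.4418, -0.1047,  0.1705]))])
[ 5.62  4.26 -0.32]
```

>>> jog_arm(motion=[[0.4,0.3,0,0,0.1],[0.9,0.7,0,0,0.1],[0.95,0.7,0,0,0.1],[0.95,0.7,0,0,0.1],[0.95,0.7,0,0,0.1],[0.8,0.6,0,0,0.1],[0.5,0.4,0,0,0.1],[0.17,0.18,0,0,0.1],[0,0,0,0,0.1],[0,0,0,0,0.1]])

```text
clock: 19.55
position: [0.5969, 0.0525, 0.1197]
tool_rot: [-3.14, 0.001, 1.41]
force: [-0.4, 0.1, -0.5]
grip_width: 0.0306
finger_force: 39.7
```

>>> jog_arm(motion=[[0,0,0.7,0,0.1],[0,0,0.9,0,0.1],[0,0,0.8,0,0.1],[0,0,0.4,0,0.1],[0,0,0.2,0,0.1],[0,0,0.1,0,0.1],[0,0,0,0,0.1],[0,0,0,0,0.1]])

```text
clock: 20.35
position: [0.5981, 0.0531, 0.0281]
tool_rot: [3.141, -0.0, 1.41]
force: [0.3, 0.2, -0.5]
grip_width: 0.0306
finger_force: 39.7
```

Place, release, rise and look.

>>> jog_arm(motion=[[0,0,0.07,0,0.1],[0,0,0.04,0,0.1],[0,0,0,0,0.1]])

```text
clock: 20.65
position: [0.598, 0.0531, 0.0248]
tool_rot: [3.141, -0.0, 1.41]
force: [-3.3, -0.4, 11.9]
grip_width: 0.0306
finger_force: 40.7
```

>>> jog_arm(motion=[[0,0,-0.02,0,0.4],[0,0,0,0,0.5],[0,0,0,0,0.7],[0,0,0,0,1],[0,0,0,0,1],[0,0,-0.4,0,1],[0,0,-1,0,1],[0,0,-1,0,1],[0,0,-1,0,1],[0,0,-1,0,1],[0,0,0,0,1],[0,0,0,0,1]])

```text
clock: 21.85
position: [0.5979, 0.053, 0.1576]
tool_rot: [3.14, -0.0, 1.41]
force: [-0.9, -0.2, 0.2]
grip_width: 0.0853
finger_force: 0.0
```

Run:
```python
from h import *
s,f,T=snap("w10")
print(bore(f,T,.074,(.5968,.0532)))
for r in rings(f,T): print(r)
print(step(s,(.4772,.2487,.16),1.412).round(2))
```

```text
pos [0.5979 0.053  0.1576] rot [ 3.14 -0.    1.41] t 21.85 w 0.0853
(array([253., 196.]), [(array([253.1, 201.9]), 1561, array([0.5959, 0.0478, 0.074 ])), (array([253.4, 196. ]), 194, array([0.597 , 0.0532, 0.074 ]))])
(array([254., 282.]), (235, 271, 38, 28), array([ 0.5758, -0.0775]), 'r', 0.0216)
(array([254., 232.]), (233, 219, 41, 32), array([ 0.5862, -0.0122]), 'r', 0.0215)
(array([253., 175.]), (232, 160, 43, 36), array([0.5966, 0.0531]), 'r', 0.0216)
(array([253., 118.]), (231, 95, 45, 47), array([0.6073, 0.1185]), 'r', 0.023)
[ 5.8  -5.   -0.08]
```

L is on its mark at (0.597, 0.0532), within 0.5 mm. Now XL.

>>> jog_arm(motion=[[0.4,-0.3,-0.1,0,1],[0.9,-0.8,0,0,1],[0.95,-0.85,0,0,1],[0.95,-0.85,0,0,1],[0.95,-0.85,0,0,1],[0.9,-0.75,0,0,1],[0.5,-0.4,0,0,1],[0.25,-0.2,0,0,1],[0,0,0,0,1],[0,0,0,0,1]])

```text
clock: 22.9
position: [0.4776, 0.248, 0.1593]
tool_rot: [-3.141, 0.001, 1.41]
force: [-0.4, -0.5, -0.2]
grip_width: 0.0852
finger_force: 0.0
```

Run:
```python
from h import *
s,f,T=snap("w11")
print(bore(f,T,.073,(.4772,.2487)))
for q in steel(f,T,.0345):print(q)
```

```text
pos [0.4776 0.248  0.1593] rot [-3.141e+00  1.000e-03  1.410e+00] t 22.9 w 0.0852
(array([254., 194.]), [(array([254. , 195.1]), 448, array([0.4771, 0.2479, 0.073 ]))])
(array([181.8, 257.2]), array([    0,     0,   512,   384, 84578], dtype=int32), array([0.3845, 0.1793, 0.0345]))
(array([254.1, 186.9]), array([ 239,  166,   32,   43, 1078], dtype=int32), array([0.4769, 0.2459, 0.0345]))
```

View pics/w11.png

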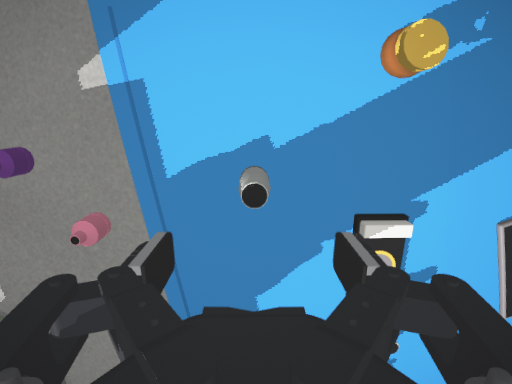

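XL is at (254,187), casting to (0.4771, 0.248), with the coloured look-alikes off the mat at (90,228) and (15,162). Grasping it.

>>> jog_arm(motion=[[0,-0.01,0.9,0,1],[0,0,0.97,0,1],[0,0,0.97,0,1],[0,0,0.97,0,1],[0,0,0.55,0,1],[0,0,0.25,0,1],[0,0,0.1,0,1],[0,0,0,0,1]])

```text
clock: 23.75
position: [0.4774, 0.2486, 0.0186]
tool_rot: [3.141, -0.0, 1.41]
force: [0.2, 0.3, -0.2]
grip_width: 0.0855
finger_force: 0.0
```

>>> jog_arm(motion=[[0,0,0,0,0.1],[0,0,0,0,0.1],[0,0,0,0,0.1],[0,0,0,0,0.1],[0,0,0,0,0.1],[0,0,0,0,0.1],[0,0,0,0,0.1],[0,0,0,0,0.1]], newtons=40)

```text
clock: 24.55
position: [0.4773, 0.249, 0.0187]
tool_rot: [3.141, -0.0, 1.41]
force: [0.3, -0.9, 6.5]
grip_width: 0.0305
finger_force: 39.1
```

>>> jog_arm(motion=[[0,0,-0.3,0,0.1],[0,0,-0.7,0,0.1],[0,0,-1,0,0.1],[0,0,-1,0,0.1],[0,0,-0.6,0,0.1],[0,0,0,0,0.1],[0,0,0,0,0.1]])

```text
clock: 25.25
position: [0.477, 0.2487, 0.1265]
tool_rot: [3.141, -0.0, 1.41]
force: [-0.2, 0.2, -0.5]
grip_width: 0.0307
finger_force: 39.7
```

Run:
```python
from h import *
s,f,T=snap("w12")
p=s["position"]
print(bore(f,T,p[2]+.0555,p[:2]))
print(step(s,(.6081,.1184,.13),1.412).round(2))
```

```text
pos [0.477  0.2487 0.1265] rot [ 3.141 -0.     1.41 ] t 25.25 w 0.0307
(array([256., 296.]), [(array([253.3, 299. ]), 2555, array([0.4759, 0.2474, 0.182 ]))])
[-3.6   5.   -0.12]
```

>>> jog_arm(motion=[[-0.3,0.4,0,0,0.1],[-0.6,0.85,0,0,0.1],[-0.6,0.9,0,0,0.1],[-0.6,0.9,0,0,0.1],[-0.6,0.9,0,0,0.1],[-0.5,0.65,0,0,0.1],[-0.37,0.4,0,0,0.1],[0,0,0,0,0.1],[0,0,0,0,0.1]])

```text
clock: 26.2
position: [0.6075, 0.1193, 0.1257]
tool_rot: [-3.14, 0.0, 1.411]
force: [-0.7, 0.2, -1.0]
grip_width: 0.0307
finger_force: 39.7
```

>>> jog_arm(motion=[[0,0,0.7,0,0.1],[0,0,0.9,0,0.1],[0,0,0.8,0,0.1],[0,0,0.4,0,0.1],[0,0,0.2,0,0.1],[0,0,0.1,0,0.1],[0,0,0,0,0.1],[0,0,0,0,0.1]])

```text
clock: 27.0
position: [0.6085, 0.1194, 0.0342]
tool_rot: [3.141, -0.0, 1.411]
force: [-0.5, 0.5, -0.7]
grip_width: 0.0309
finger_force: 39.7
```

>>> jog_arm(motion=[[0,0,0.07,0,0.1],[0,0,0.045,0,0.1],[0,0,0,0,0.1]])

```text
clock: 27.3
position: [0.6084, 0.1192, 0.0307]
tool_rot: [3.141, -0.0, 1.41]
force: [-1.3, -0.7, 10.1]
grip_width: 0.0301
finger_force: 40.2
```

>>> jog_arm(motion=[[0,0,-0.02,0,0.4],[0,0,0,0,0.5],[0,0,0,0,0.7],[0,0,0,0,1],[0,0,0,0,1],[0,0,-0.4,0,1],[0,0,-1,0,1],[0,0,-1,0,1],[0,0,-1,0,1],[0,0,-1,0,1],[0,0,-0.5,0,1],[0,0,0,0,1]])

```text
clock: 28.5
position: [0.609, 0.1194, 0.18]
tool_rot: [3.138, -0.001, 1.41]
force: [0.4, -0.1, 0.3]
grip_width: 0.0853
finger_force: 0.0
```

>>> jog_arm(motion=[[-1,0,-0.5,0,1],[-1,0,-0.5,0,1],[-1,0,0,0,1],[-1,0,0,0,1],[-1,0,0,0,1],[-1,0,0,0,1],[-0.5,0,0,0,1],[0,0,0,0,1],[0,0,0,0,1]])

```text
clock: 29.4
position: [0.5769, -0.0724, 0.2071]
tool_rot: [-3.141, -0.001, 1.411]
force: [-0.0, 0.4, -0.1]
grip_width: 0.0853
finger_force: 0.0
```

Run:
```python
from h import *
s,f,T=snap("w13")
for z,g in((.052,(.576,-.0771)),(.063,(.5863,-.012)),(.074,(.5968,.0532)),(.085,(.6073,.1184))): print(g,bore(f,T,z,g,16))
g=bot.grab_frame("side")["pixels"][160:270,180:290]
cv2.imwrite('pics/end.png',np.hstack([f["pixels"],cv2.resize(g,(280,280),interpolation=2)] if 0 else [cv2.resize(f["pixels"][:300],(512,300)),cv2.resize(g,(280,300),interpolation=2)])[:,:,::-1])
```

```text
pos [ 0.5769 -0.0724  0.2071] rot [-3.141e+00 -1.000e-03  1.411e+00] t 29.4 w 0.0853
(0.576, -0.0771) (array([254., 183.]), [(array([253.2, 195. ]), 197, array([ 0.5726, -0.0909,  0.052 ]))])
(0.5863, -0.012) (array([254., 124.]), [(array([239.3, 108.3]), 15, array([0.5738, 0.0056, 0.063 ])), (array([268. , 107.9]), 9, array([0.6029, 0.0014, 0.063 ])), (array([253. , 124.4]), 47, array([ 0.5851, -0.0126,  0.063 ])), (array([239., 137.]), 10, array([ 0.5684, -0.023 ,  0.063 ]))])
(0.5968, 0.0532) (array([254.,  53.]), [(array([253. ,  40.5]), 285, array([0.5975, 0.0641, 0.074 ])), (array([254.4,  52.6]), 180, array([0.5971, 0.0533, 0.074 ]))])
(0.6073, 0.1184) (array([254., -30.]), [(array([253.2,  34. ]), 677, array([0.5981, 0.0666, 0.085 ])), (array([254.4,  52.6]), 180, array([0.5967, 0.0508, 0.085 ])), (array([253.2,  94.7]), 693, array([0.5898, 0.0146, 0.085 ])), (array([253. , 124.4]), 47, array([ 0.5852, -0.0123,  0.085 ])), (array([253.2, 150.4]), 648, array([ 0.5814, -0.037 ,  0.085 ])), (array([253.4, 201.8]), 613, array([ 0.5731, -0.089 ,  0.085 ])), (array([253.5, 340. ]), 1886, array([ 0.5449, -0.2641,  0.085 ]))])
```

View pics/end.png

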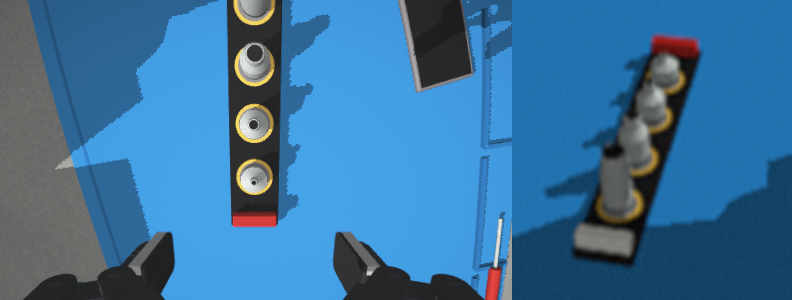

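Wrist view: S at (254,178), M at (254,124) and L at (254,64) are centred on their marks with the red stop at (254,220). In the side inset XL stands beside the white stop. One last numeric check of S and XL from above.

>>> jog_arm(motion=[[0.7,0,0,0,1],[1,0,0,0,1],[1,0,0,0,1],[1,0,0,0,1],[0.7,0,0,0,1],[0,0,0,0,1],[0,0,0,0,1]])

```text
clock: 30.2
position: [0.5978, 0.0582, 0.2073]
tool_rot: [-3.141, -0.0, 1.413]
force: [-0.2, -0.0, -0.4]
grip_width: 0.0853
finger_force: 0.0
```

Run:
```python
from h import *
s,f,T=snap("w14")
for z,g in((.052,(.576,-.0771)),(.085,(.6073,.1184))): print(g,bore(f,T,z,g,12))
for r in rings(f,T): print(r)
cv2.imwrite('pics/end2.png',cv2.resize(f["pixels"][0:330,180:330],(270,594))[:,:,::-1])
```

```text
pos [0.5978 0.0582 0.2073] rot [-3.141 -0.     1.413] t 30.2 w 0.0853
(0.576, -0.0771) (array([254., 284.]), [(array([253.6, 290. ]), 201, array([ 0.5738, -0.086 ,  0.052 ]))])
(0.6073, 0.1184) (array([254., 124.]), [(array([254.6, 124. ]), 365, array([0.6075, 0.1183, 0.085 ]))])
(array([254., 265.]), (238, 254, 33, 26), array([ 0.5757, -0.0774]), 'r', 0.0216)
(array([254., 220.]), (237, 209, 35, 28), array([ 0.5862, -0.012 ]), 'r', 0.0215)
(array([254., 172.]), (236, 159, 37, 32), array([0.5965, 0.0528]), 'r', 0.0217)
(array([254., 123.]), (235, 104, 39, 39), array([0.6071, 0.1184]), 'r', 0.0229)
```

View pics/end2.png

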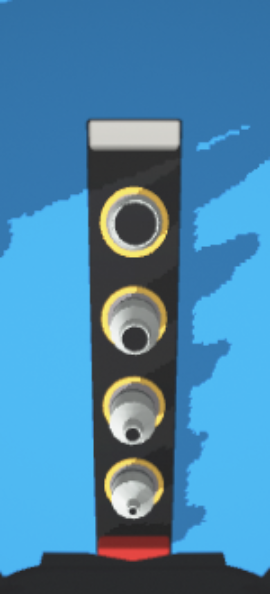

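All four stand in order from red to white, with XL's bore 0.4 mm from its mark centre (crop pixels: XL (134,222), L (135,330), M (133,420), S (134,500)). Handing in.

```bash
python3 -c "
from workcell import bot
print(bot.job_done())"
```

```text
the job is handed in; nothing more can be done
None
```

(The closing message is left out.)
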